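# Gauge the gap of a plate clamp

### The job

Take the thin-bladed gauge (the one with the straight, square-edged handle) out of its rack and lower its blade upright between the two upright plates of the plate clamp until it drags snugly against both plates: in firm touch with both, but not forced in. Finish while still holding the gauge there at that depth, so that the clamp could be tightened on it; leave the thick gauge with the round handle in the rack.

Things in the scene. Friction and masses are not known exactly. Their poses are not given: they have to be found in the camera images.
- gauge_thin: Thin gauge, bare metal, 100 g nominal. Origin at the middle of the blade's lower end; z up to the handle, x across the width, y through the thickness. Blade 4 mm thick, 24 wide, 80 long (last 8 mm: 3 thick, 20 wide). Straight rectangular handle from z = 80 to 126 mm, 16 mm thick (y), 32 wide (x): grasp it from above, fingers closing along y. Hangs upright by its handle in either rack slot.
- gauge_thick: Thick gauge, not to be used: blade 7 mm thick, 24 wide, 80 long, with a round disc handle 44 mm in diameter and 16 mm thick, top 130 mm above the blade's end. Origin and axes as for the thin gauge. Hangs in the other slot, 90 mm from the thin one.
- gauge_rack: Fixed grey rack, 60 mm (x) by 170 mm (y), 95 mm high. Origin at the middle of its underside, z up. Its 8 mm thick top has two slots at y = +45 and -45 mm, 28 mm long in x, 10 mm wide in y; the gauges hang in them with their handles' undersides on the top.
- clamp: Plate clamp base, fixed, dark slab 76 (x) by 170 (y) by 14 mm. Origin at the middle of its underside, z up. The plates face each other along y, so the gauge's y must lie along the clamp's y, either way round. Clamp 102 mm high over all; round screw head at its -y end. The head that bears both plates floats 6 mm either way along y (spring 120 N/m), so it centres itself on the blade.
- clamp_mouth (a point): Middle of the gap at the upper edge of the plates' working faces, 92 mm above the worktop, axes as the clamp's. Above it both plates flare into a mouth about 20 mm wide, 8 mm higher. The gap is a wedge: here 8 mm (6.8 to 9.2, differs each start), 1 mm less for each 10 mm of depth, so a 4 mm blade first touches both plates with its end about 28 to 55 mm below; inner floor 70 mm below.
- clamp_fixed: Fixed plate of the clamp, rigid on the floating head: vertical, steel, 44 mm wide (x), 70 tall, 8 thick, on the +y side of the gap, its face 4 mm from the gap's middle. Origin in mid-clamp, 14.5 mm above the worktop (not on the plate), axes as the clamp's.
- clamp_plate: Sprung plate, 44 mm wide, 70 tall, 6 thick, on the -y side of the gap, top leaning outward 1 in 10. It yields along -y: preload 3 N, then 6 N per mm, so about 0.6 N more squeeze per mm of blade depth. The upward drag on the gauge is roughly 1 to 1.6 times the squeeze. Origin (at rest) and axes as for the fixed plate.
Things that resemble listed ones, but are neither listed nor needed, are in the scene too. What is shaped like the gauge_thin but pink, purple or turquoise is not meant.

How it is judged:
On the way:
1. the thin gauge is lifted clear of the rack by the fingers (height (world z) of gauge_thin above 0.1 m and contact force between the fingers and gauge_thin above 1 N), for 0.1 s.
At the end, for the whole second after the job is handed in: Fingers hold the thin gauge at rest, upright (0.12 rad) and in line with the gap (0.15 rad), within 12 mm of the plates' mid-width, its end 18 to 66 mm below the plates' upper edge, touching each plate with 1.5 to 16 N; the thick gauge is still in the rack (z of gauge_thin in the frame of clamp_mouth between -0.066 and -0.018 m and x of gauge_thin in the frame of clamp_mouth between -0.012 and 0.012 m and angle between the y axis of gauge_thin and the y axis of clamp, either way round below 0.15 rad and angle between gauge_thin's own z axis and vertical below 0.12 rad and contact force between gauge_thin and clamp_plate between 1.5 and 16 N and contact force between gauge_thin and clamp_fixed between 1.5 and 16 N and contact force between the fingers and gauge_thin above 2 N and linear speed of gauge_thin below 0.02 m/s and z of gauge_thick in the frame of gauge_rack below 0.03 m); the arm keeps its last pose, push and grip.
It fails at once if the blade is forced in (over 40 N on a plate) (contact force between gauge_thin and clamp_plate above 40 N or contact force between gauge_thin and clamp_fixed above 40 N).
It fails at once if the thick gauge is pulled out of its slot (z of gauge_thick in the frame of gauge_rack above 0.04 m).
It also fails if it takes over 43 s, if anything falls off the work surface, if the arm or the gripper's body presses on something with over 40 N, if the wrist force passes 120 N, or if a joint passes its speed limit or range.

### The arm

A 7-joint arm with a two-finger parallel gripper is mounted at the origin on a cart in front of the work surface, level with it; the furniture and walls round the work are solid. World frame = base frame: x ahead of the robot, y to its left, z up, the work surface at z = 0. Lengths are in m, angles in rad, forces in N, time in s.
With the tool pointing down it reaches from about 0.4 to 0.925 m from the base axis. Payload 5.6 kg.
Tool frame: the origin (TCP) lies at the very end of the fingers, on their centre line; the grasp point (between the pads) lies 19 mm behind it; y points along the fingers, z is the direction in which the jaws open and shut, and the axes are right-handed (so a half turn about y gives the same grasp; the last joint's range is limited). The gripper opens to 85 mm and grips with 20 to 120 N. Pads are 22 mm wide; open, the fingers measure 114 mm over their backs; the gripper's body (76 mm by 85 mm) begins 54 mm behind the grasp point. The pads swing forward as they close: fully open they stand 13 mm farther back than shut.
Start: joints at [1.092, 0.468, -0.012, 1.603, 0.006, 1.071, -0.056], TCP at [0.274, -0.589, 0.231] pointing down, gripper open.
Joint ranges: [-2.53, 2.53], [-0.31, 2.02], [-1.57, 1.55], [0.28, 2.44], [-1.29, 4.43], [0.15, 1.84], [-2.92, 2.92]. Speed limits (rad/s): [2.57, 2.57, 3.14, 3.14, 3.14, 3.14, 3.14].

### API

Orientations are given as a unit quaternion [w, x, y, z].
In Python, from rig import r gives the robot as it stands.
- The arm moves only by the tool carry_out, never from a script. Its argument "series" is a list that holds one entry, the list of rows, each a list of 6 numbers: the shift along the tool's x, y, z in m, then the turn, a rotation vector about the tool's x, y, z in rad. In form: [[[x, y, z, rx, ry, rz], ...]]. A call has 1 to 8 rows; each row is the pose to reach, as a shift and turn from the pose commanded when the call began, along the tool's axes at that moment; what a row does not reach only later rows make up. A row lasts 1/10 s, in which the tool goes at most 50 mm and 8.59 degrees, less where a joint would pass 70% of its speed; a pose out of reach is approached as far as the arm can. A call with a gripper value outside its range is refused whole. "jaw" is the finger opening in m, from 0 to 0.0854, set as the call begins (left out, the last holds). The fingers move at their own pace and stop on an object; "force" is the grip in N (left out, the last holds). Time passes only in rows, so rows that repeat a pose let the fingers close. It gives the time, the measured TCP pose, the force and the opening at its end, in the units of the state.
- r.get_obs(): the state, without advancing time (a new reading comes with each control period).
- r.get_image(name): name is "side" or "top"; returns (picture, depth): 400x640x3 uint8, red, green, blue; 400x640 float32, m along the optical axis (not along the pixel's ray), 0 where there is no reading.
- r.calibration(name): a dict with "vertical_fov" (degrees; the focal length in pixels is half the picture's height over the tangent of half this angle, whatever the lens; pixels are square), "cx", "cy" (the principal point, pixels), "k1" (the pictures are not rectified: a ray, as slopes to the right and down, at radius r is drawn at 1 + k1 r^2 times it, then the intrinsics apply), "camera_from_world" (4x4, takes a point from world to camera coordinates). Camera axes: x right, y up, looking along -z (the intrinsics and any distortion apply to the point x, -y, -z); pixel columns grow to the right and rows downward; lengths in m; the calibration is good to about 2 mm. A picture is of the moment at which its call begins. calibration takes no time and is no camera call.
- r.close_job(): hands the job in, once; it reports no verdict.
Trained networks look in the newest picture that a camera, given by its name, has taken for a name from the list of things; names that differ only in an ending like _2 or _b are one class to them, and where a whole thing is asked for, a point or a joint stands for the part that bears it (a point fixed in the world has none). Each returns a list of dicts, best first, with "conf" (0 to 1); they miss things now and then, are a little off and sometimes report something else, mostly with a low value. They report only what shows in the picture. A call takes as long as a camera call. They do not tell look-alikes from the thing itself.
- r.search_frame(thing, camera): "centre" ([x, y, z] in m, in world coordinates, good to about 4 mm: the middle of the surface that is visible of it).
- r.spot_point(thing, camera): "centre" ([x, y, z] in m, in world coordinates, good to about 4 mm: a listed point, or the origin of a listed thing).
The state is a dict: "t": time; "joint_positions": joint angles; "qvel": joint speeds; "joint_torque": joint torques, N m; "position": TCP position; "ee_rot": TCP orientation; "force": force on the tool from outside, world axes, zero at the start; "wrist_torque": the same for the moment, N m; "finger_gap": finger opening in m.
Only numpy, scipy, OpenCV 4.12 (cv2) and the standard library are available. Lean on these libraries where they do the work, as an engineer would, in place of code of your own. Each camera call takes 0.05 s, during which the arm holds its last target. There are 200 camera calls.

## Working session

There is one attempt and no reset: what is moved stays moved. The work goes in short steps, Python scripts to look and compute and a tool call to move; the robot and the scene stay as the last step left them, time stands still between calls to the robot, and variables do not carry over. Pictures are saved under pics/ and viewed, about 8 in all and at most 12, crops included, and the job is handed in when it is done.

Besides the shell and the picture viewer there is one more tool, called after ">>>" as name(argument=value, ...), one argument or row to a line, values as JSON. carry_out: Moves the arm, as the interface text tells. Its arguments: {"type":"object","properties":{"series":{"type":"array"},"jaw":{"type":"number"},"force":{"type":"number"}},"required":["series"]}

```bash
mkdir -p pics; cat > h.py <<'E'
import numpy as np, cv2
from rig import r
def shot(cam,fn):
    im,d=r.get_image(cam); cv2.imwrite('pics/'+fn+'.png',im[:,:,::-1]); np.save('pics/'+fn+'_d.npy',d); return im,d
def K(cam):
    c=r.calibration(cam); f=200/np.tan(np.radians(c['vertical_fov'])/2); return f,c['cx'],c['cy'],c['k1'],np.array(c['camera_from_world'])
def world(cam,u,v,d):
    f,cx,cy,k,T=K(cam); u,v,d=[np.asarray(a,float) for a in (u,v,d)]
    X,Y=(u-cx)/f,(v-cy)/f; x,y=X,Y
    for _ in range(10):
        s=1+k*(x*x+y*y); x,y=X/s,Y/s
    p=np.stack([x*d,-y*d,-d,np.ones_like(d)],-1)
    return (p@np.linalg.inv(T).T)[...,:3]
def proj(cam,p):
    f,cx,cy,k,T=K(cam); q=T@np.append(p,1); x,y=q[0]/-q[2],-q[1]/-q[2]; s=1+k*(x*x+y*y); return np.round([cx+f*x*s,cy+f*y*s],1)
E
python3 - <<'E'
from h import *
np.set_printoptions(precision=4,suppress=True)
for c in ('top','side'):
    shot(c,c+'0')
    for n in ('gauge_thin','gauge_thick','gauge_rack','clamp','clamp_mouth'):
        for o in r.spot_point(n,c)[:4]: print(c,n,np.round(o['centre'],4),round(o['conf'],2),proj(c,o['centre']))
print(r.get_obs())
E
```

```text
top gauge_thin [0.4533 0.2015 0.0038] 0.64 [266.7 220.6]
top gauge_thin [ 0.5022  0.0944 -0.0038] 0.64 [310.5 209.5]
top gauge_thin [0.5425 0.1936 0.0161] 0.44 [275.6 187.1]
top gauge_thin [0.5667 0.1043 0.0028] 0.41 [310.9 184.9]
top gauge_thick [0.5452 0.2785 0.0155] 0.45 [244.1 181.1]
top gauge_thick [ 0.5217 -0.1232  0.0147] 0.4 [394.8 214.3]
top gauge_rack [ 0.5471  0.237  -0.0041] 0.82 [260.9 184.8]
top clamp_mouth [ 0.5195 -0.1274  0.0913] 0.6 [403.2 209.9]
top clamp_mouth [0.5421 0.2822 0.0111] 0.6 [242.9 182.4]
top clamp_mouth [ 0.5466  0.2371 -0.0018] 0.16 [260.7 184.7]
side gauge_thin [ 0.5043  0.0967 -0.002 ] 0.66 [314.6 229.7]
side gauge_thin [0.4539 0.2015 0.0041] 0.64 [288.6 202.2]
side gauge_thin [0.5687 0.1007 0.0006] 0.56 [346.3 225.8]
side gauge_thick [ 0.5241 -0.1225  0.0891] 0.32 [334.6 257.6]
side gauge_rack [ 0.5444  0.2384 -0.0007] 0.82 [328.6 193.8]
side clamp [ 0.5168 -0.1253  0.0004] 0.62 [330.5 302.9]
side clamp_mouth [ 0.5224 -0.122   0.0873] 0.91 [333.5 258.4]
{'t': 0.6, 'joint_positions': array([ 1.092 ,  0.4675, -0.0116,  1.6027,  0.006 ,  1.0714, -0.0563]), 'qvel': array([ 0.0001, -0.0016, -0.0007, -0.0014,  0.0005, -0.0002, -0.0003]), 'joint_torque': array([ -0.0009, -53.1939,   0.0209, -25.1519,   0.0114,   0.0015,
         0.    ]), 'position': array([ 0.2744, -0.5893,  0.2313]), 'ee_rot': array([-0.1528,  0.1529, -0.6904,  0.6904]), 'force': array([0.6726, 0.2574, 0.0497]), 'wrist_torque': array([-0.008 , -0.0012,  0.0447]), 'finger_gap': 0.08543206702031397}
```

```bash
python3 - <<'E'
import cv2,numpy as np
a=cv2.imread('pics/top0.png')[130:270,220:440]; b=cv2.imread('pics/side0.png')[120:320,230:430]
a=cv2.resize(a,(800,509),interpolation=cv2.INTER_CUBIC); b=cv2.resize(b,(600,600),interpolation=cv2.INTER_CUBIC)
cv2.imwrite('pics/a.png',a);cv2.imwrite('pics/b.png',b)
E
```

```text
(no output)
```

View pics/a.png

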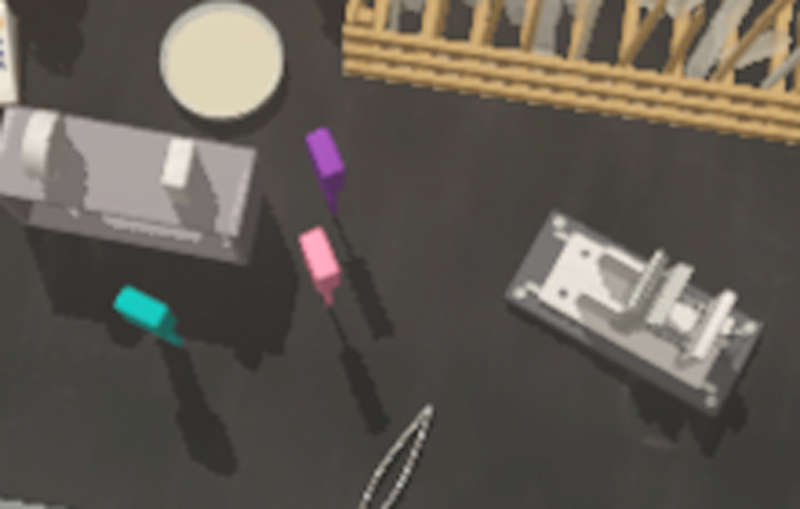

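View pics/b.png

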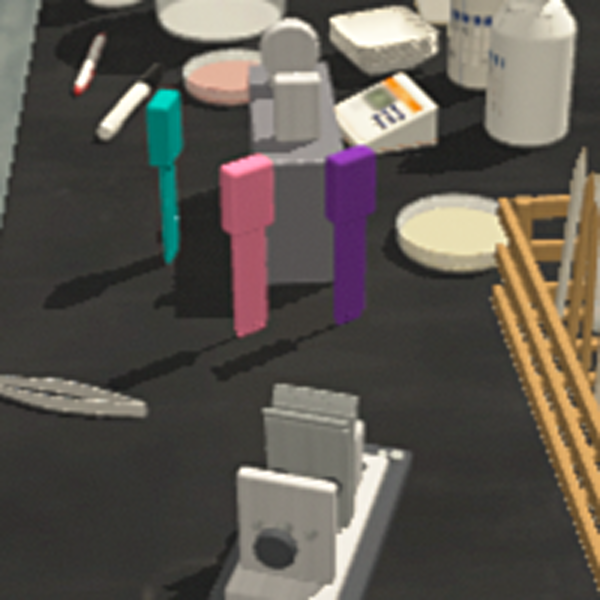

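The top view shows the rack at the upper left. Its bare-metal square-handled gauge is at about px (269,175) and the round-handled thick one at about (231,170). The turquoise (259,216), pink (308,201) and purple (309,173) look-alikes stand free on the table. The grey gauge in the rack's -y slot is the only bare-metal one with a straight handle, so it's the one meant. The clamp is at about (395,215), with its plates near (400,209), and crop b confirms this. Next I'll measure positions and yaws from depth.

```bash
python3 - <<'E'
from h import *
np.set_printoptions(precision=4,suppress=True)
V,U=np.mgrid[0:400,0:640]
for c in ('top','side'):
    d=np.load(f'pics/{c}0_d.npy'); P=world(c,U,V,d); ok=d>0
    def rect(name,ctr,rad,z0,z1):
        m=ok&(np.hypot(P[...,0]-ctr[0],P[...,1]-ctr[1])<rad)&(P[...,2]>z0)&(P[...,2]<z1)
        q=P[m]
        if len(q)<5: print(c,name,len(q)); return
        R=cv2.minAreaRect((q[:,:2]*1000).astype(np.float32)); print(c,name,len(q),'rect',np.round(R[0],1),np.round(R[1],1),round(R[2],1),'mean',q.mean(0),'zmax',q[:,2].max())
    rect('thin',(.5425,.1936),.03,.125,.16)
    rect('thick',(.545,.2785),.035,.115,.16)
    rect('rack',(.545,.237),.11,.088,.1)
    rect('clampbase',(.518,-.125),.11,.008,.02)
    rect('plates',(.52,-.125),.045,.085,.112)
    rect('platesR',(.52,-.125),.1,.06,.112)
    rect('purple',(.567,.104),.035,.11,.16)
    rect('pink',(.503,.096),.035,.11,.16)
    if c=='top':
        m=ok&(np.hypot(P[...,0]-.52,P[...,1]+.125)<.06)&(P[...,2]>.05)
        for p in P[m]: print(np.round(p*1000).astype(int),end=' ')
        print()
E
```

```text
top thin 113 rect [539.4 196.1] [16.5 32.2] 87.9 mean [0.5381 0.1948 0.1381] zmax 0.14369882028442071
top thick 177 rect [540.8 285.8] [16.7 41.9] 89.4 mean [0.5386 0.2834 0.1356] zmax 0.14686449772675414
top rack 1390 rect [505.9 242. ] [170.6 130.4] 88.7 mean [0.5374 0.237  0.0946] zmax 0.0997741453269615
top clampbase 799 rect [ 518.7 -121.2] [171.7  76.9] 69.5 mean [ 0.5128 -0.1136  0.0139] zmax 0.01999682552954507
top plates 163 rect [ 512.9 -136. ] [59.3 44.4] 69.6 mean [ 0.517  -0.1226  0.0945] zmax 0.10207943714786383
top platesR 434 rect [ 514.3 -133.7] [109.4  51.1] 69.3 mean [ 0.5123 -0.1327  0.0801] zmax 0.10207943714786383
top purple 101 rect [565.8 107.2] [32.  15.8] 31.5 mean [0.564  0.1068 0.124 ] zmax 0.1280358870999917
top pink 105 rect [499.1  99.5] [32.7 15.9] 32.1 mean [0.4981 0.0992 0.124 ] zmax 0.1290848067503474
[549 -88  62] [550 -91  61] [546 -89  62] [548 -92  59] [548 -94  59] [549 -97  58] [ 544 -116   95] [ 542 -117  102] [546 -88  51] [545 -90  57] [544 -91  61] [545 -94  62] [545 -96  61] [546 -99  60] [ 546 -101   62] [ 540 -116  100] [ 541 -119   96]
[... 8897 characters left out ...]
0.5423 0.2765 0.1291] zmax 0.14358978016027002
side rack 595 rect [537.7 238.3] [175.7 114.4] 64.0 mean [0.5348 0.2113 0.0932] zmax 0.09997930827779788
side clampbase 1473 rect [ 520.9 -125.5] [171.3  76.5] 69.0 mean [ 0.5172 -0.1648  0.0131] zmax 0.019987425662329583
side plates 422 rect [ 520.8 -124.4] [27.2 44.8] 69.2 mean [ 0.5217 -0.1245  0.0924] zmax 0.09930346483872421
side platesR 1344 rect [ 514.5 -137.9] [108.1  49.6] 72.5 mean [ 0.5146 -0.145   0.0787] zmax 0.09930346483872421
side purple 162 rect [567.9 100.8] [33.  19.3] 36.2 mean [0.5669 0.0983 0.1191] zmax 0.12564179932545333
side pink 167 rect [500.3  95.1] [32.9 18.5] 34.5 mean [0.5006 0.091  0.1192] zmax 0.12565227711109628
```

```bash
cat >> h.py <<'E'
from scipy.spatial.transform import Rotation as Rn
def rel(p,zdeg,near=True):
    "shift and turn in current tool axes to reach TCP p, tool down, tool z at zdeg"
    o=r.get_obs(); q=o['ee_rot']; R=Rn.from_quat(q[[1,2,3,0]]); out=[]
    for a in (zdeg,zdeg+180):
        z=np.array([np.cos(np.radians(a)),np.sin(np.radians(a)),0]); y=np.array([0,0,-1.]); x=np.cross(y,z)
        out.append((R.inv()*Rn.from_matrix(np.c_[x,y,z])).as_rotvec())
    print('shift',np.round(R.inv().apply(np.array(p)-o['position']),4),'turns',np.round(out,4).tolist(),'pos',o['position'].round(4),'F',o['force'].round(2),'gap',round(o['finger_gap'],4),'t',o['t'],'q',np.round(o['joint_positions'],2))
E
python3 - <<'E'
from h import *
rel([.540,.194,.231],89.2)
print(Rn.from_quat(r.get_obs()['ee_rot'][[1,2,3,0]]).as_matrix().round(3))
E
```

```text
shift [-5.714e-01  2.000e-04 -5.979e-01] turns [[0.0, -2.6919, 0.0001], [-0.0, 0.4497, 0.0]] pos [ 0.2744 -0.5893  0.2313] F [0.67 0.26 0.05] gap 0.0854 t 0.6 q [ 1.09  0.47 -0.01  1.6   0.01  1.07 -0.06]
[[-0.907 -0.     0.422]
 [-0.422 -0.    -0.907]
 [ 0.    -1.     0.   ]]
```

>>> carry_out(
  series=[
    [[-0.03,0,-0.03,0,0.03,0],[-0.065,0,-0.068,0,0.06,0],[-0.1,0,-0.104,0,0.09,0],[-0.135,0,-0.14,0,0.12,0],[-0.17,0,-0.177,0,0.15,0],[-0.205,0,-0.213,0,0.18,0],[-0.24,0,-0.25,0,0.21,0],[-0.27,0,-0.282,0,0.23,0]],
  ],
  jaw=0.0854,
)

```text
t: 1.4
position: [0.4006, -0.2176, 0.2317]
ee_rot: [-0.073, 0.072, -0.703, 0.704]
force: [1.8, -1.1, 0.1]
finger_gap: 0.0853
```

```bash
python3 -c "
from h import *
rel([.540,.194,.231],89.2)"
```

```text
shift [-0.2202  0.0006 -0.3746] turns [[-0.0014, -2.9227, 0.0011], [-0.0008, 0.2189, -0.0009]] pos [ 0.4006 -0.2176  0.2317] F [ 1.84 -1.08  0.1 ] gap 0.0853 t 1.4 q [ 0.59  0.15 -0.18  2.05  0.03  0.95 -0.97]
```

>>> carry_out(
  series=[
    [[-0.025,0,-0.04,0,0.03,0],[-0.05,0,-0.085,0,0.06,0],[-0.075,0,-0.127,0,0.09,0],[-0.1,0,-0.17,0,0.12,0],[-0.125,0,-0.212,0,0.15,0],[-0.15,0,-0.255,0,0.18,0],[-0.175,0,-0.3,0,0.2,0],[-0.2,0,-0.34,0,0.218,0]],
  ],
)

```text
t: 2.2
position: [0.5268, 0.1561, 0.2316]
ee_rot: [0.004, -0.005, -0.707, 0.707]
force: [1.7, -0.6, 0.2]
finger_gap: 0.0854
```

>>> carry_out(
  series=[
    [[-0.018,0,-0.03,0,0,0],[-0.018,0,-0.03,0,0,0],[-0.018,0,-0.03,0,0,0],[-0.018,0,-0.03,0,0,0]],
  ],
)

```text
t: 2.6
position: [0.5445, 0.1824, 0.2311]
ee_rot: [0.005, -0.005, -0.707, 0.707]
force: [-0.3, 0.3, -0.5]
finger_gap: 0.0853
```

```bash
python3 -c "
from h import *
rel([.540,.194,.104],89.2)
im,_=shot('side','c'); im2,_=shot('top','d')
a=cv2.resize(im[110:230,270:390],(500,500),interpolation=3);b=cv2.resize(im2[110:230,220:340],(300,300),interpolation=3)
o=np.zeros((500,800,3),np.uint8);o[:,:500]=a;o[:300,500:]=b
cv2.imwrite('pics/cd.png',o[:,:,::-1])"
```

```text
shift [ 0.0046  0.1271 -0.0117] turns [[0.0008, -3.1413, 0.0018], [-0.0012, 0.0002, 0.0005]] pos [0.5445 0.1824 0.2311] F [-0.3   0.32 -0.54] gap 0.0853 t 2.6 q [-0.06  0.38 -0.41  1.77  0.17  1.03 -2.12]
```

View pics/cd.png

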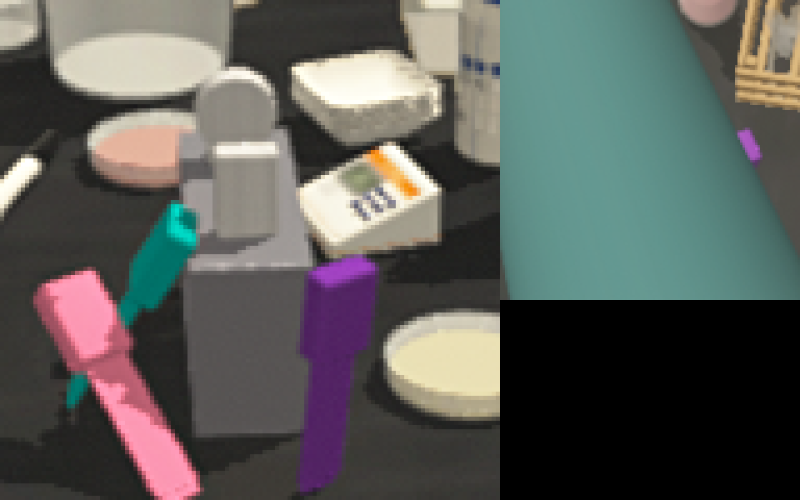

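The right-hand inset is mostly blocked by the arm. In the side view the grey square-handled gauge is still in its slot, at crop (245,190). The pink and turquoise decoys are tipping over and purple is still standing. The thin gauge's position is unchanged, so I'm descending.

>>> carry_out(
  series=[
    [[0.0046,0.02,-0.0117,0,0,0],[0.0046,0.05,-0.0117,0,0,0],[0.0046,0.08,-0.0117,0,0,0],[0.0046,0.11,-0.0117,0,0,0],[0.0046,0.125,-0.0117,0,0,0],[0.0046,0.127,-0.0117,0,0,0],[0.0046,0.127,-0.0117,0,0,0]],
  ],
)

```text
t: 3.4
position: [0.5408, 0.1954, 0.1049]
ee_rot: [-0.004, 0.005, 0.707, -0.707]
force: [1.0, -0.3, -0.7]
finger_gap: 0.0855
```

```bash
python3 -c "
from h import *
rel([.540,.194,.104],89.2)
im,_=shot('side','e')
cv2.imwrite('pics/e.png',cv2.resize(im[90:250,240:440],(750,600),interpolation=3)[:,:,::-1])"
```

```text
shift [0.0008 0.0009 0.0014] turns [[-0.0011, -3.1405, -0.0003], [0.0002, 0.0011, -0.0007]] pos [0.5408 0.1954 0.1049] F [ 0.97 -0.29 -0.69] gap 0.0855 t 3.4 q [-0.12  0.54 -0.37  1.87  0.26  0.78 -2.21]
```

View pics/e.png

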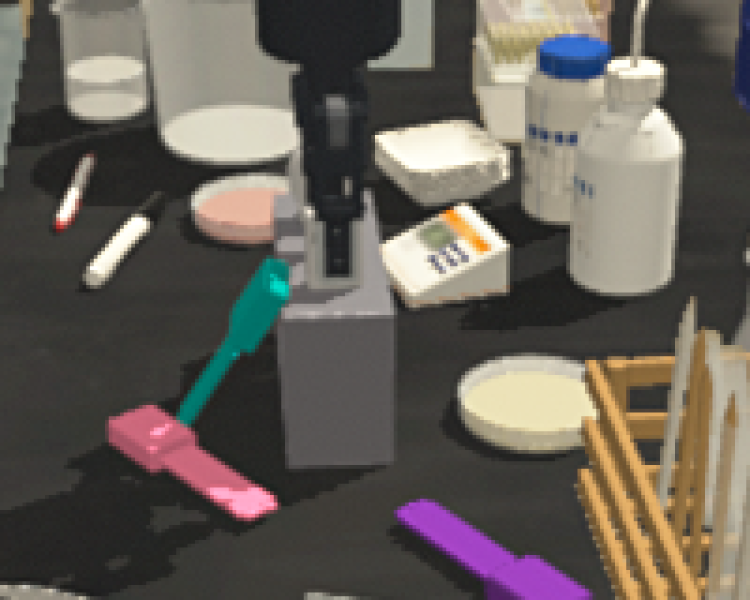

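The gripper is over the handle and centred on it, with the finger at crop (338,245) and the handle at about (335,250). The decoys have toppled and are out of the way. Closing.

>>> carry_out(
  series=[
    [[0,0,0,0,0,0],[0,0,0,0,0,0],[0,0,0,0,0,0],[0,0,0,0,0,0],[0,0,0,0,0,0],[0,0,0,0,0,0],[0,0,0,0,0,0],[0,0,0,0,0,0]],
  ],
  jaw=0.0,
  force=60,
)

```text
t: 4.25
position: [0.5405, 0.1956, 0.1046]
ee_rot: [0.004, -0.004, -0.707, 0.707]
force: [-1.3, -1.1, 4.0]
finger_gap: 0.0151
```

>>> carry_out(
  series=[
    [[0,-0.01,0,0,0,0],[0,-0.03,0,0,0,0],[0,-0.055,0,0,0,0],[0,-0.085,0,0,0,0],[0,-0.115,0,0,0,0],[0,-0.14,0,0,0,0],[0,-0.15,0,0,0,0],[0,-0.15,0,0,0,0]],
  ],
)

```text
t: 5.05
position: [0.5409, 0.1959, 0.2555]
ee_rot: [-0.003, 0.005, 0.707, -0.707]
force: [0.1, 0.5, -1.2]
finger_gap: 0.0157
```

```bash
python3 -c "
from h import *
rel([.52,-.124,.255],69.3)
im,_=shot('side','f')
cv2.imwrite('pics/f.png',cv2.resize(im[70:230,240:440],(750,600),interpolation=3)[:,:,::-1])"
```

```text
shift [1.690e-02 3.000e-04 3.201e-01] turns [[-0.0033, -2.7926, -0.0017], [0.0012, 0.349, -0.0023]] pos [0.5409 0.1959 0.2555] F [ 0.08  0.48 -1.24] gap 0.0157 t 5.05 q [-0.07  0.36 -0.42  1.75  0.16  1.07 -2.13]
```

View pics/f.png

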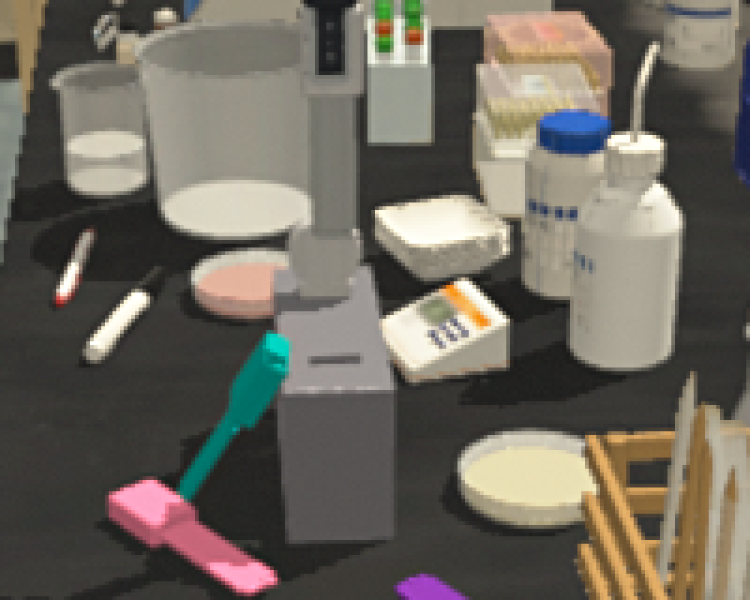

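The gauge is out and hangs upright: handle at crop (333,60), blade end at about (332,235). The thick one is still in the rack at (325,260). Moving to the clamp.

>>> carry_out(
  series=[
    [[0.001,0,0.02,0,0.03,0],[0.003,0,0.06,0,0.08,0],[0.006,0,0.105,0,0.13,0],[0.008,0,0.15,0,0.18,0],[0.01,0,0.195,0,0.23,0],[0.012,0,0.24,0,0.28,0],[0.015,0,0.28,0,0.32,0],[0.017,0,0.31,0,0.345,0]],
  ],
)

```text
t: 5.9
position: [0.5173, -0.1185, 0.2525]
ee_rot: [0.129, -0.127, -0.695, 0.696]
force: [-0.0, 0.4, -0.5]
finger_gap: 0.0153
```

>>> carry_out(
  series=[
    [[0.003,0,0.009,0,0.004,0],[0.003,0,0.009,0,0.004,0],[0.003,0,0.009,0,0.004,0],[0.003,0,0.009,0,0.004,0]],
  ],
)

```text
t: 6.3
position: [0.5136, -0.1199, 0.2539]
ee_rot: [-0.126, 0.126, 0.696, -0.696]
force: [-0.6, 0.7, -0.8]
finger_gap: 0.0153
```

```bash
python3 -c "
from h import *
rel([.52,-.124,.205],69.3)
im,d=shot('side','g')
V,U=np.mgrid[0:400,0:640];P=world('side',U,V,d)
m=(d>0)&(np.hypot(P[...,0]-.52,P[...,1]+.124)<.035)
for z in np.arange(.15,.27,.012):
  q=P[m&(abs(P[...,2]-z)<.006)]
  if len(q)>3: print(round(z,3),len(q),q.mean(0).round(4),q.min(0).round(4),q.max(0).round(4))
cv2.imwrite('pics/g.png',cv2.resize(im[160:340,260:420],(533,600),interpolation=3)[:,:,::-1])"
```

```text
shift [-0.0074  0.0489  0.0017] turns [[0.0012, -3.1389, -0.0008], [0.0005, 0.0027, 0.0007]] pos [ 0.5136 -0.1199  0.2539] F [-0.62  0.7  -0.85] gap 0.0153 t 6.3 q [ 0.36  0.25 -0.22  1.87  0.06  1.03 -1.82]
0.162 37 [ 0.5148 -0.1229  0.1655] [ 0.5059 -0.1277  0.1622] [ 0.5231 -0.1184  0.1678]
0.174 113 [ 0.5139 -0.123   0.1743] [ 0.5031 -0.1285  0.168 ] [ 0.5247 -0.1177  0.18  ]
0.186 112 [ 0.514  -0.1227  0.186 ] [ 0.5033 -0.1275  0.1801] [ 0.5246 -0.1175  0.1918]
0.198 116 [ 0.5143 -0.123   0.1979] [ 0.5035 -0.1277  0.1921] [ 0.5248 -0.1179  0.2038]
0.21 121 [ 0.5141 -0.123   0.21  ] [ 0.5038 -0.1287  0.204 ] [ 0.5248 -0.1178  0.2159]
0.222 121 [ 0.5146 -0.123   0.2221] [ 0.5029 -0.1293  0.216 ] [ 0.5248 -0.1169  0.228 ]
0.234 136 [ 0.5136 -0.1227  0.2342] [ 0.5028 -0.1276  0.2281] [ 0.5249 -0.1177  0.24  ]
0.246 107 [ 0.5152 -0.1284  0.2471] [ 0.4986 -0.1348  0.24  ] [ 0.5307 -0.1177  0.252 ]
0.258 158 [ 0.5147 -0.1333  0.2582] [ 0.4978 -0.1418  0.252 ] [ 0.5308 -0.1199  0.2639]
0.27 205 [ 0.5138 -0.1353  0.2698] [ 0.4975 -0.1435  0.264 ] [ 0.5306 -0.1208  0.276 ]
```

View pics/g.png

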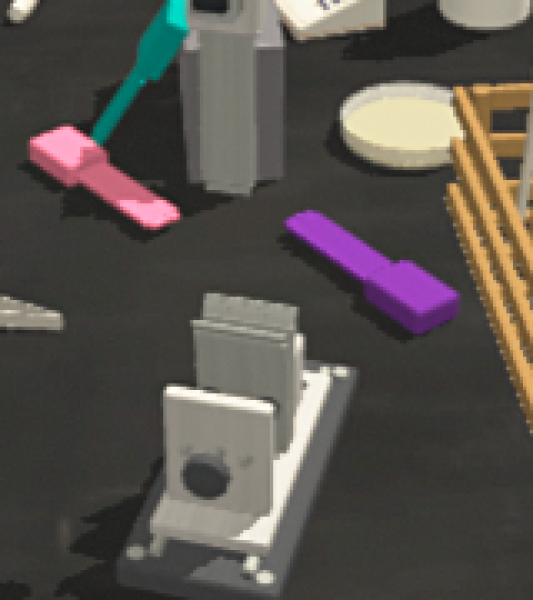

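The view shows the gauge upright above and behind the clamp, with its end at about crop (228,190), and the yaw matches the plates. The side camera and TCP agree on a correction of about 6 mm in +x and 4 mm in -y. I'll go over the mouth and down to just above it.

>>> carry_out(
  series=[
    [[-0.0074,0,0.0017,0,0.0027,0],[-0.0074,0.015,0.0017,0,0.0027,0],[-0.0074,0.035,0.0017,0,0.0027,0],[-0.0074,0.049,0.0017,0,0.0027,0],[-0.0074,0.049,0.0017,0,0.0027,0],[-0.0074,0.049,0.0017,0,0.0027,0],[-0.0074,0.049,0.0017,0,0.0027,0]],
  ],
)

```text
t: 7.05
position: [0.5207, -0.1258, 0.2061]
ee_rot: [0.127, -0.128, -0.695, 0.695]
force: [0.5, 0.5, 0.3]
finger_gap: 0.0153
```

```bash
python3 -c "
from h import *
rel([.52,-.124,.165],69.3)
im,d=shot('side','h');V,U=np.mgrid[0:400,0:640];P=world('side',U,V,d)
m=(d>0)&(np.hypot(P[...,0]-.52,P[...,1]+.126)<.03)
for z in (.093,.098,.125,.14,.155,.17):
  q=P[m&(abs(P[...,2]-z)<.004)]
  if len(q)>3: print(round(z,3),len(q),q.mean(0).round(4),q.min(0).round(4),q.max(0).round(4))
cv2.imwrite('pics/h.png',cv2.resize(im[200:320,290:390],(500,600),interpolation=3)[:,:,::-1])"
```

```text
shift [ 0.0013  0.0411 -0.0015] turns [[0.0025, 3.1391, 0.0004], [0.0002, -0.0025, -0.0016]] pos [ 0.5207 -0.1258  0.2061] F [0.45 0.49 0.34] gap 0.0153 t 7.05 q [ 0.35  0.32 -0.22  1.9   0.08  0.93 -1.84]
0.093 273 [ 0.522 -0.123  0.093] [ 0.4981 -0.1426  0.089 ] [ 0.5451 -0.1056  0.097 ]
0.098 166 [ 0.5216 -0.1236  0.0964] [ 0.4966 -0.1439  0.0941] [ 0.5448 -0.1056  0.0991]
0.125 65 [ 0.522  -0.1294  0.1249] [ 0.5108 -0.1341  0.1211] [ 0.533  -0.1233  0.129 ]
0.14 71 [ 0.5224 -0.1293  0.1401] [ 0.5111 -0.1341  0.1363] [ 0.533  -0.1239  0.1438]
0.155 76 [ 0.5211 -0.1287  0.1549] [ 0.5098 -0.1346  0.1512] [ 0.533  -0.1238  0.159 ]
0.17 77 [ 0.5213 -0.1289  0.17  ] [ 0.51   -0.1343  0.1661] [ 0.533  -0.1226  0.1739]
```

View pics/h.png

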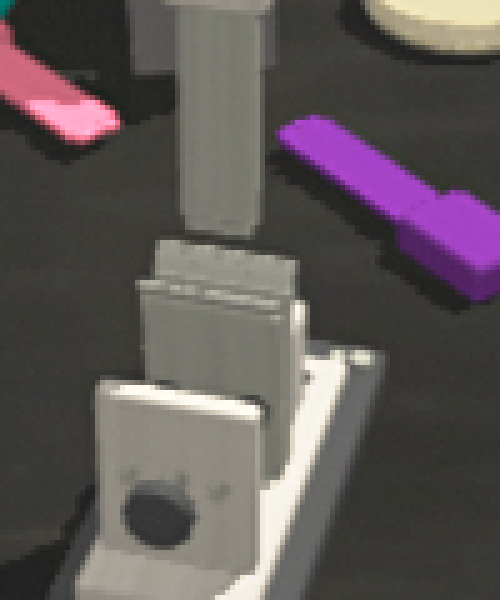

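The blade hangs over the mouth, with its end at crop (220,232) and the plates' top edges at (228,250) and (215,295). By side-camera depth it is about 2 mm too far in -y. I'll correct that and enter the mouth.

>>> carry_out(
  series=[
    [[0.001,0,-0.002,0,0,0],[0.001,0.01,-0.002,0,0,0],[0.001,0.02,-0.002,0,0,0],[0.001,0.028,-0.002,0,0,0],[0.001,0.035,-0.002,0,0,0],[0.001,0.035,-0.002,0,0,0],[0.001,0.035,-0.002,0,0,0]],
  ],
)

```text
t: 7.8
position: [0.5196, -0.1236, 0.17]
ee_rot: [-0.128, 0.128, 0.695, -0.695]
force: [-0.0, 0.3, -1.4]
finger_gap: 0.0152
```

>>> carry_out(
  series=[
    [[0,0.003,0,0,0,0],[0,0.006,0,0,0,0],[0,0.009,0,0,0,0],[0,0.012,0,0,0,0],[0,0.012,0,0,0,0],[0,0.012,0,0,0,0]],
  ],
)

```text
t: 8.4
position: [0.5196, -0.1236, 0.1581]
ee_rot: [0.128, -0.128, -0.695, 0.695]
force: [-0.7, 0.9, -1.3]
finger_gap: 0.0154
```

>>> carry_out(
  series=[
    [[0,0.002,0,0,0,0],[0,0.004,0,0,0,0],[0,0.006,0,0,0,0],[0,0.006,0,0,0,0],[0,0.006,0,0,0,0]],
  ],
)

```text
t: 8.9
position: [0.5195, -0.1235, 0.1521]
ee_rot: [0.128, -0.128, -0.695, 0.695]
force: [0.2, 0.7, -1.8]
finger_gap: 0.0153
```

>>> carry_out(
  series=[
    [[0,0.002,0,0,0,0],[0,0.004,0,0,0,0],[0,0.004,0,0,0,0],[0,0.004,0,0,0,0]],
  ],
)

```text
t: 9.3
position: [0.5195, -0.1236, 0.1481]
ee_rot: [0.128, -0.128, -0.695, 0.695]
force: [-0.8, 0.2, -1.5]
finger_gap: 0.0155
```

>>> carry_out(
  series=[
    [[0,0.002,0,0,0,0],[0,0.004,0,0,0,0],[0,0.004,0,0,0,0],[0,0.004,0,0,0,0]],
  ],
)

```text
t: 9.7
position: [0.5195, -0.1236, 0.1441]
ee_rot: [0.128, -0.128, -0.695, 0.695]
force: [-0.4, 0.7, -0.9]
finger_gap: 0.0154
```

>>> carry_out(
  series=[
    [[0,0.002,0,0,0,0],[0,0.004,0,0,0,0],[0,0.004,0,0,0,0],[0,0.004,0,0,0,0]],
  ],
)

```text
t: 10.1
position: [0.52, -0.1237, 0.1404]
ee_rot: [0.128, -0.128, -0.695, 0.695]
force: [1.2, 0.3, 0.2]
finger_gap: 0.015
```

>>> carry_out(
  series=[
    [[0,0.002,0,0,0,0],[0,0.003,0,0,0,0],[0,0.003,0,0,0,0],[0,0.003,0,0,0,0]],
  ],
)

```text
t: 10.5
position: [0.5201, -0.1237, 0.1375]
ee_rot: [0.128, -0.128, -0.695, 0.695]
force: [1.6, -0.3, 2.9]
finger_gap: 0.0152
```

>>> carry_out(
  series=[
    [[0,0.001,0,0,0,0],[0,0.003,0,0,0,0],[0,0.003,0,0,0,0],[0,0.003,0,0,0,0]],
  ],
)

```text
t: 10.9
position: [0.52, -0.1236, 0.1344]
ee_rot: [-0.128, 0.128, 0.695, -0.695]
force: [0.8, 1.1, 4.6]
finger_gap: 0.0154
```

```bash
python3 -c "
from h import *
for i in range(6):
  r.get_image('side'); o=r.get_obs(); print(o['force'].round(2),o['wrist_torque'].round(3),o['position'].round(4))"
```

```text
[ 0.33 -0.82  4.91] [ 0.134 -0.387  0.042] [ 0.52   -0.1236  0.1345]
[ 0.48 -0.4   4.2 ] [ 0.208 -0.393 -0.017] [ 0.52   -0.1236  0.1344]
[1.61 0.34 4.1 ] [ 0.179 -0.393  0.058] [ 0.52   -0.1236  0.1344]
[1.65 0.06 3.91] [ 0.164 -0.388  0.066] [ 0.52   -0.1236  0.1344]
[ 1.82 -0.61  4.3 ] [ 0.227 -0.484  0.021] [ 0.52   -0.1236  0.1344]
[0.96 0.1  4.76] [ 0.187 -0.462  0.033] [ 0.52   -0.1236  0.1344]
```

>>> carry_out(
  series=[
    [[0,0.001,0,0,0,0],[0,0.003,0,0,0,0],[0,0.003,0,0,0,0],[0,0.003,0,0,0,0],[0,0.003,0,0,0,0],[0,0.003,0,0,0,0]],
  ],
)

```text
t: 11.8
position: [0.5199, -0.1236, 0.1315]
ee_rot: [-0.128, 0.128, 0.695, -0.695]
force: [0.3, 0.2, 4.9]
finger_gap: 0.015
```

```bash
python3 -c "
from h import *
F=[]
for i in range(6):
  im,d=shot('side','i'); o=r.get_obs(); F.append(o['force'])
print(np.mean(F,0).round(2),o['position'].round(4),o['finger_gap'],o['t'],np.abs(o['qvel']).max())
V,U=np.mgrid[0:400,0:640];P=world('side',U,V,d)
m=(d>0)&(np.hypot(P[...,0]-.52,P[...,1]+.126)<.03)
for z in (.09,.094,.098,.108,.115,.122,.13):
  q=P[m&(abs(P[...,2]-z)<.003)]
  if len(q)>3: print(z,len(q),q.mean(0).round(4),q.min(0).round(4),q.max(0).round(4))
for n in ('gauge_thick','gauge_thin'): print(n,[(x['centre'],round(x['conf'],2)) for x in r.spot_point(n,'side')[:3]])
cv2.imwrite('pics/i.png',cv2.resize(im[120:320,270:420],(450,600),interpolation=3)[:,:,::-1])"
```

```text
[0.93 0.14 5.79] [ 0.5199 -0.1236  0.1315] 0.015427718274283613 12.1 0.0011153410196847434
0.09 160 [ 0.52   -0.1299  0.09  ] [ 0.4964 -0.1437  0.087 ] [ 0.5429 -0.111   0.093 ]
0.094 156 [ 0.5215 -0.1276  0.0942] [ 0.4965 -0.1467  0.091 ] [ 0.5432 -0.1098  0.097 ]
0.098 128 [ 0.5199 -0.13    0.0973] [ 0.4965 -0.1467  0.095 ] [ 0.5432 -0.1101  0.101 ]
0.108 53 [ 0.5198 -0.1263  0.1076] [ 0.5093 -0.1308  0.1051] [ 0.5317 -0.1196  0.1109]
0.115 51 [ 0.5205 -0.1266  0.1146] [ 0.5096 -0.1312  0.1122] [ 0.5317 -0.1218  0.1177]
0.122 34 [ 0.5191 -0.1314  0.1231] [ 0.5048 -0.1374  0.121 ] [ 0.5361 -0.1252  0.125 ]
0.13 46 [ 0.5225 -0.1359  0.1305] [ 0.5045 -0.1408  0.127 ] [ 0.5361 -0.1289  0.1328]
gauge_thick []
gauge_thin [([0.4976, 0.1012, 0.0102], 0.84), ([0.5747, 0.0963, 0.0109], 0.81), ([0.4523, 0.2081, 0.004], 0.72)]
```

View pics/i.png

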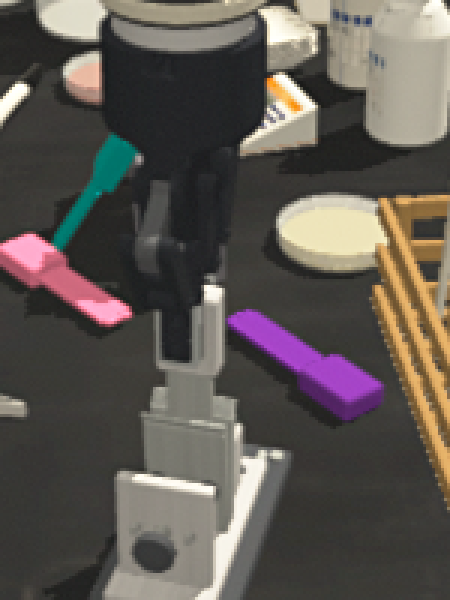

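The blade is between the plates, with the handle at crop (190,345) and the blade entering at (190,400). It's upright and centred. Drag is about 7 N over the free baseline, which means about 4–7 N of squeeze, well inside 1.5–16 N. Handing in.

```bash
python3 -c "
from h import *
r.close_job(); o=r.get_obs(); print(o['t'],o['force'].round(2),o['position'].round(4))"
```

```text
the job is handed in; nothing more can be done
the job is handed in; nothing more can be done
```

I took the bare-metal thin gauge out of the rack and lowered it upright between the clamp plates. The job was handed in at about 12.2 s with the gripper still holding it at 60 N.

**Last checks:**
- **Depth:** the blade's end is about 50–52 mm below the plates' upper edge. The tool height and the camera view agree on this.
- **Alignment:** the blade is centred on the plates to about 1 mm in x, upright and in line with the gap.
- **Contact:** upward drag is about 7 N above the free baseline, which means about 4–7 N of squeeze. I worked the plate forces out from this drag; I didn't measure each plate separately.
- **At rest:** the arm was still before hand-in.

**Failed or unconfirmed:**
- **Thick gauge:** the network did not find it in the last picture, where the gripper hides the rack. I last saw it in its slot after the lift, and the arm didn't go near the rack after that.
- **Decoys:** the pink, purple and turquoise look-alikes toppled early in the run. The tool was at least 0.1 m above them when the first two started tipping, and no contact showed in the force readings. All three are still on the work surface.
- **After hand-in:** the robot gave no reading once the job was closed.

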